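# Lay the weak-bottomed carton down in its taped bay

## Task

The tall carton on the hardwood board has bottom flaps that are only tucked in, so it must not be picked up or squeezed. With the fingertips, gently push it low down so that it slides, still standing, until its front foot is over the near strip of the masking-tape bay, then push it near the top so that it topples away from you and lands flat inside the tape rectangle (lying on the tape is fine, over its outer edge is not). Leave everything else on the board where it is.

Things in the scene. Friction and masses are not known exactly. Their poses are not given: they have to be found in the camera images.
- board: the hardwood offcut, 420 (x) x 540 (y) x 22 mm thick, fixed; origin under its centre, so its upper face lies 22 mm above the origin. Its x axis points from the carton to the bay, y to the left of that, z up
- bay (a point): centre of the masking-tape rectangle on the board's upper face (axes as the board's). Outer edges of the tape: 160 mm along x, 128 mm along y; the strips are 15 mm wide (inside 130 x 98 mm), flat, and nothing stands up from the board. The near strip is the one at -x, beside the carton; its outer edge lies 80 mm from this point
- carton: tall plain cardboard carton standing on end: 48 mm thick (its x), 80 mm wide (its y), 110 mm high (its z), 0.2 to 0.45 kg, evenly filled; origin in the middle of its underside. It stands 12 to 47 mm short of the near strip's outer edge, its x axis within 0.12 rad of the board's x, towards the bay. Lying in the bay it covers 110 mm along x, 80 mm along y
- foot_left (a point): left (+y) end of the carton's front foot edge: its bottom corner at (24, 40, 0) mm. Friction on the board is 0.48 to 0.72: pushed below about 25 mm above the board the carton slides, pushed above about 65 mm it tips over this foot edge. Leaned past about 25 degrees it falls by itself; the foot edge then creeps 0 to 10 mm farther towards the bay
- foot_right (a point): right end of the front foot edge: the bottom corner at (24, -40, 0) mm
- top_left (a point): left top corner of the carton's front face, at (24, 40, 110) mm
- top_right (a point): right top corner of the front face, at (24, -40, 110) mm
- vice: small grey steel vice, 1.4 kg, about 155 x 110 mm, 80 mm high, standing on its foot; origin under its middle
- lever1: tyre lever, flat blue plastic, 126 x 19 x 8 mm; origin under its middle, x along it
- lever2: another such tyre lever
- lever3: another such tyre lever
- jar: white plastic jar with a twist cap, 68 mm across, 85 mm high; origin under its middle
- dish: round white ceramic dish with valve caps in it, 110 mm across, 28 mm high; origin under its middle
- small_box: closed squat cardboard box, 58 x 58 mm and 44 mm high (not the carton of the job); origin under its middle
- tin: flat aluminium patch tin, 42 x 87 mm, 22 mm high, lying on the far side of the bay; origin under its middle
There are look-alikes about, which are no part of the job. Leave any pink, red or turquoise look-alike of the carton alone.

How it is judged:
On the way:
1. the carton stands upright with both ends of its front foot edge past the outer edge of the near strip of tape (angle between carton's own z axis and vertical below 0.1 rad and x of each of foot_left, foot_right in the frame of bay above -0.08 m and y of foot_left in the frame of bay between -0.064 and 0.064 m and y of foot_right in the frame of bay between -0.064 and 0.064 m), for 0.2 s.
At the end, for the whole second after the job is handed in: the carton lies flat on its front face (all four corners of that face within 6 mm of the board's surface), at rest, with all four corners within the outer edges of the tape rectangle (160 x 128 mm) (x of foot_left in the frame of bay between -0.08 and 0.08 m and y of foot_left in the frame of bay between -0.064 and 0.064 m and x of foot_right in the frame of bay between -0.08 and 0.08 m and y of foot_right in the frame of bay between -0.064 and 0.064 m and x of top_left in the frame of bay between -0.08 and 0.08 m and y of top_left in the frame of bay between -0.064 and 0.064 m and x of top_right in the frame of bay between -0.08 and 0.08 m and y of top_right in the frame of bay between -0.064 and 0.064 m and height (world z) of each of foot_left, foot_right, top_left, top_right below 0.028 m and linear speed of carton below 0.02 m/s); the robot touches nothing.
It fails at once if the carton is lifted off the board or tipped backwards (an end of its front foot edge more than 20 mm above the board) (height (world z) of any of foot_left, foot_right above 0.042 m).
It fails at once if the carton comes down with a corner outside the outer edge of the tape (angle between carton's own z axis and vertical above 1.45 rad and not (x of foot_left in the frame of bay between -0.08 and 0.08 m and y of foot_left in the frame of bay between -0.064 and 0.064 m and x of foot_right in the frame of bay between -0.08 and 0.08 m and y of foot_right in the frame of bay between -0.064 and 0.064 m and x of top_left in the frame of bay between -0.08 and 0.08 m and y of top_left in the frame of bay between -0.064 and 0.064 m and x of top_right in the frame of bay between -0.08 and 0.08 m and y of top_right in the frame of bay between -0.064 and 0.064 m)).
It fails at once if the carton is squeezed or shoved hard (over 18 N from the fingers) (contact force between the fingers and carton above 18 N).
It fails at once if something else on the board is moved more than 15 mm (distance of any of vice, lever1, lever2, lever3, jar, dish, small_box, tin from where it was at the start of the episode above 0.015 m).
It also fails if it takes over 45 s, if anything falls off the work surface, if the arm or the gripper's body presses on something with over 40 N, if the wrist force passes 120 N, or if a joint passes its speed limit or range.

## Robot

A 6-joint arm with a two-finger parallel gripper is mounted at the origin on the work surface. World frame = base frame: x ahead of the robot, y to its left, z up, the work surface at z = 0. Lengths are in m, angles in rad, forces in N, time in s.
With the tool pointing down it reaches from about 0.3 to 0.875 m from the base axis. Payload 6.4 kg.
Tool frame: the origin (TCP) lies midway between the tips of the shut fingers; the grasp point (between the pads) lies 19 mm behind it (arm.grasp_offset is the distance from the TCP to the grasp point, in m); z points along the fingers, y is the line along which they close (so a half turn about z gives the same grasp; the last joint's range is limited). The gripper opens to 85 mm and grips with 20 to 120 N. Pads are 22 mm wide; open, the fingers measure 114 mm over their backs; the gripper's body (76 mm by 85 mm) begins 54 mm behind the grasp point. The pads swing forward as they close: fully open they stand 13 mm farther back than shut.
Start: joints at [0.927, 0.181, 1.607, -0, 1.354, -0.206], TCP at [0.244, 0.521, 0.231] pointing down, gripper open.
Joint ranges: [-2.99, 2.99], [-0.89, 2.07], [0.3, 2.58], [-1.14, 4.28], [0, 2.63], [-3.12, 3.12]. Speed limits (rad/s): [2.57, 2.57, 3.01, 3.14, 3.14, 3.14].

## Interface

Orientations are given as a rotation vector (axis times angle).
In Python, from cell import arm gives the robot as it stands.
- The arm moves only by the tool jog_arm, never from a script. Its argument "motion" is a list of rows, each a list of 5 numbers: the shift along the world's x, y, z in mm, then the turn about the world's z in degrees, then the closure, from 0 (fully open) to 1 (shut). In form: [[x, y, z, spin, grip], ...]. A call has 1 to 10 rows; each row shifts and turns the commanded pose from where the row before left it; what a row does not reach is not made up. A row lasts 1/10 s, in which the tool goes at most 50 mm and 8.59 degrees, less where a joint would pass 70% of its speed; a pose out of reach is approached as far as the arm can. A call with a gripper value outside its range is refused whole. The fingers move at their own pace and stop on an object; the grip force is fixed at half the most. Time passes only in rows, so rows that do not move let the fingers close. It gives the time, the measured TCP pose, the force, the opening and the grip force at its end, in the units of the state.
- arm.read_state(): the state, without advancing time (a new reading comes with each control period).
- arm.camera(name): name is "scene" or "top" or "wrist"; returns a dict with "color" (400x640x3 uint8, red, green, blue), "range_z" (400x640 float32, m along the optical axis (not along the pixel's ray), 0 where there is no reading), "vertical_fov" (degrees; the focal length in pixels is half the picture's height over the tangent of half this angle, whatever the lens; pixels are square), "cx", "cy" (the principal point, pixels), "k1" (the pictures are not rectified: a ray, as slopes to the right and down, at radius r is drawn at 1 + k1 r^2 times it, then the intrinsics apply), "R" (3x3) and "t" (3): a world point X has camera coordinates R X + t. Camera axes: x right, y down, z forward; pixel columns grow to the right and rows downward; lengths in m; the calibration is good to about 2 mm. A picture is of the moment at which its call begins.
- arm.sign_off(): hands the job in; it is judged then, once.
The state is a dict: "t": time; "joint_pos": joint angles; "qd": joint speeds; "joint_efforts": joint torques, N m; "tcp_pos": TCP position; "tool_rot": TCP orientation; "ft_force": force on the tool from outside, world axes, zero at the start; "torque": the same for the moment, N m; "width": opening from 0.0 (shut) to 1.0 (fully open); "finger_force": force on a finger pad.
Only numpy, scipy, OpenCV 4.12 (cv2) and the standard library are available. Lean on these libraries where they do the work, as an engineer would, in place of code of your own. Each camera call takes 0.05 s, during which the arm holds its last target. There are 200 camera calls.

## Working session

There is one attempt and no reset: what is moved stays moved. The work goes in short steps, Python scripts to look and compute and a tool call to move; the robot and the scene stay as the last step left them, time stands still between calls to the robot, and variables do not carry over. Pictures are saved under pics/ and viewed, at most 10 in all, crops included, and the job is handed in when it is done.

Besides the shell and the picture viewer there is one more tool, called after "Request:" by a JSON object that holds its "fn" and its "kwargs". jog_arm: Moves the arm, as the interface text tells. Its arguments: {"type":"object","properties":{"motion":{"type":"array","items":{"type":"array","items":{"type":"number"}}}},"required":["motion"]}

```bash
mkdir -p pics; ls; cat > h.py <<'E'
import numpy as np, cv2
from cell import arm
def cam(n):
    c=arm.camera(n); c['f']=c['color'].shape[0]/2/np.tan(np.radians(c['vertical_fov'])/2); return c
def rays(c,uv):
    uv=np.asarray(uv,float).reshape(-1,2)
    K=np.array([[c['f'],0,c['cx']],[0,c['f'],c['cy']],[0,0,1]])
    s=cv2.undistortPoints(uv[:,None],K,np.array([c['k1'],0,0,0.]))[:,0]
    return np.c_[s,np.ones(len(s))]
def onplane(c,uv,z):
    R,t=np.array(c['R']),np.array(c['t']); o=-R.T@t
    d=rays(c,uv)@R; return o+d*((z-o[2])/d[:,2])[:,None]
def depthpts(c,mask):
    v,u=np.nonzero(mask&(c['range_z']>0)); p=rays(c,np.c_[u,v])*c['range_z'][v,u][:,None]
    return (p-np.array(c['t']))@np.array(c['R']), np.c_[u,v]
E
python3 - <<'E'
from h import *
import pickle
for n in('scene','top'):
    c=cam(n); cv2.imwrite(f'pics/{n}0.png',c['color'][:,:,::-1]); pickle.dump(c,open(n+'.pkl','wb'))
    print(n,c['f'],c['k1'],-np.array(c['R']).T@c['t'])
s=arm.read_state();print(s['t'],s['tcp_pos'],s['tool_rot'],s['ft_force'],arm.grasp_offset)
E
```

```text
pics
scene 403.3573118711289 -0.02791173903710721 [1.04031777 0.30930761 0.90609465]
top 488.98881982858904 -0.08594326463629133 [ 0.38460299 -0.03400108  1.43418606]
0.1 [0.24345112 0.52036782 0.23046108] [-6.82078791e-01 -3.06598942e+00  2.31963126e-03] [-0.43173263 -0.03573157 -0.1458709 ] 0.0187
```

View pics/scene0.png

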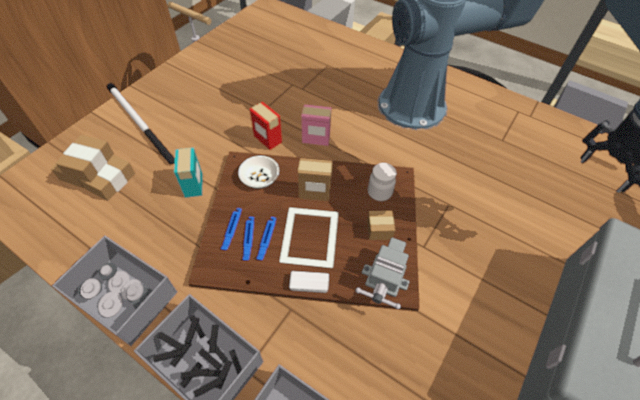

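View pics/top0.png

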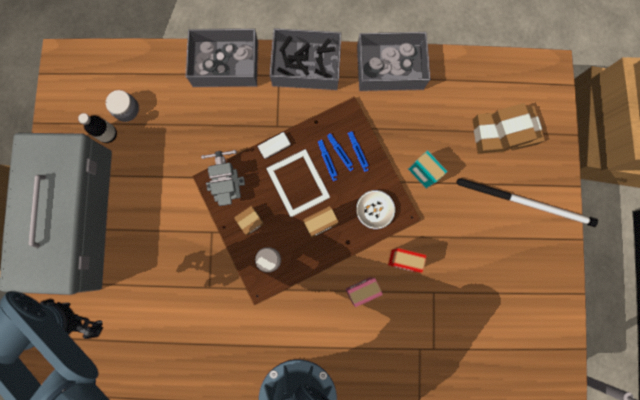

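The plain cardboard carton is at top (321,221) and scene (315,178), next to the white tape rectangle at top (298,183). Look-alikes are red at top (408,260), pink (365,291), turquoise (428,169), and the squat small_box at (247,219). Only the first is plain, tall and on the board beside the near strip. I'll measure it and confirm with an enlarged crop.

```bash
cat > meas.py <<'E'
from h import *
import pickle,sys
def poly(m,near):
    cs,_=cv2.findContours(m.astype(np.uint8),cv2.RETR_EXTERNAL,cv2.CHAIN_APPROX_NONE)
    cs=[c for c in cs if cv2.contourArea(c)>60]
    return min(cs,key=lambda c:np.hypot(*(c[:,0].mean(0)-near)))
def rect(P):
    (c,s,a)=cv2.minAreaRect((P[:,:2]*1000).astype(np.float32)); return np.round(c,1),np.round(s,1),round(a,2)
if __name__=='__main__':
  for n,tn,bn in(('top',(298,183),(321,221)),('scene',(309,237),(315,163))):
    c=pickle.load(open(n+'.pkl','rb')); col=c['color']; hsv=cv2.cvtColor(col,cv2.COLOR_RGB2HSV)
    k=poly((hsv[:,:,1]<50)&(hsv[:,:,2]>170),tn); print(n,'tape',rect(onplane(c,k[:,0],.022)))
    p,uv=depthpts(c,np.hypot(*(np.indices(col.shape[:2])[::-1]-np.array(bn)[:,None,None]))<45)
    s=(p[:,2]>.122)&(p[:,2]<.142); m=np.zeros(col.shape[:2],bool); m[uv[s][:,1],uv[s][:,0]]=1
    k=poly(m,bn); print('carton top',np.median(p[s][:,2]),rect(onplane(c,k[:,0],.132)),uv[s].mean(0))
    b=hsv[bn[1],bn[0]];print('hsv',b)
  a=pickle.load(open('top.pkl','rb'))['color'][130:290,190:450]; cv2.imwrite('pics/crop.png',cv2.resize(a,None,fx=3,fy=3,interpolation=2)[:,:,::-1])
E
python3 meas.py
```

```text
top tape (array([620.1,  12.6]), array([160.1, 126.8]), 28.06)
carton top 0.13284502168684356 (array([498.9, -54.6]), array([47.9, 80.1]), 27.95) [320.36813187 220.76556777]
hsv [ 18 110 202]
scene tape (array([616.6,  13.4]), array([163.1, 131. ]), 28.15)
carton top 0.1326634786311088 (array([501.9, -52.3]), array([57.7, 81.3]), 28.11) [314.36363636 167.60784314]
hsv [ 20  74 218]
```

View pics/crop.png

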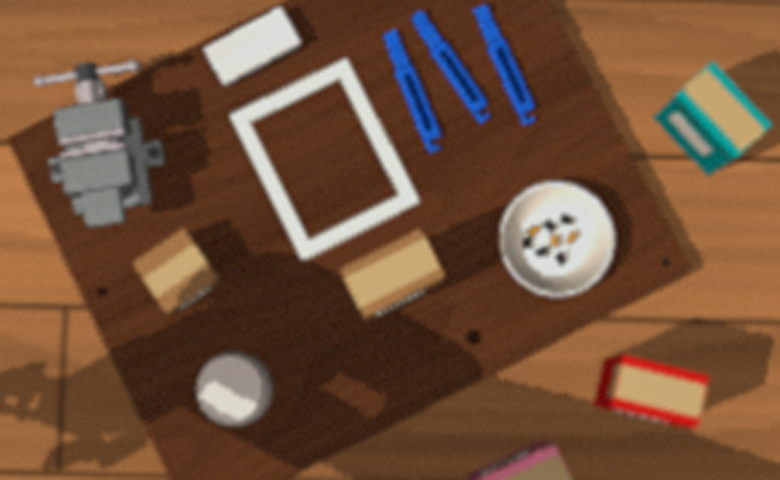

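The crop shows the plain carton at crop (393,272), square to the near strip. The red, pink and turquoise boxes are all off the board. The body would hit the top of the carton if I pushed low with shut fingers. I'll push with the back of one open finger instead, with the tool's y axis along board x (28°), starting above the standoff point.

Request:
{"fn": "jog_arm", "kwargs": {"motion": [[12, -48, 0, -7.4, 0], [12, -48, 0, -7.4, 0], [12, -48, 0, -7.4, 0], [12, -48, 0, -7.4, 0], [12, -48, 0, -7.4, 0], [12, -48, 0, 0, 0], [12, -48, 0, 0, 0], [12, -48, 0, 0, 0], [12, -48, 0, 0, 0], [12, -48, 0, 0, 0]]}}

```text
t: 1.1
tcp_pos: [0.3636, 0.0389, 0.2313]
tool_rot: [1.62, 2.691, 0.001]
ft_force: [1.0, 0.2, 0.1]
width: 0.999
finger_force: 0.0
```

Request:
{"fn": "jog_arm", "kwargs": {"motion": [[14, -48, 0, 0, 0], [14, -48, 0, 0, 0], [14, -48, -20, 0, 0], [0, 0, -30, 0, 0], [0, 0, 0, 0, 0], [0, 0, 0, 0, 0]]}}

```text
t: 1.7
tcp_pos: [0.404, -0.0991, 0.1824]
tool_rot: [-1.619, -2.689, -0.0]
ft_force: [0.7, -0.2, -0.0]
width: 0.997
finger_force: 0.0
```

```bash
python3 - <<'E'
from h import *
import pickle
from scipy.spatial.transform import Rotation as Ro
s=arm.read_state();R=Ro.from_rotvec(s['tool_rot']).as_matrix()
print(s['t'],s['tcp_pos'],np.degrees(np.arctan2(R[1,1],R[0,1])),R[2,2],s['width'],s['ft_force'])
c=pickle.load(open('top.pkl','rb'))
print('pink,red,jar',onplane(c,[(365,291),(408,260),(268,260)],.11)[:,:2])
c=cam('scene');a=c['color'][60:260,220:450];cv2.imwrite('pics/s1.png',cv2.resize(a,None,fx=3,fy=3,interpolation=2)[:,:,::-1])
E
```

```text
1.7 [ 0.40402238 -0.0991321   0.1824307 ] 27.91547202706098 -0.9999967133538253 0.9968216560416298 [ 0.667032   -0.18059105 -0.01653401]
pink,red,jar [[ 0.31457456 -0.17762364]
 [ 0.39937635 -0.29322037]
 [ 0.39145347  0.08444593]]
```

View pics/s1.png

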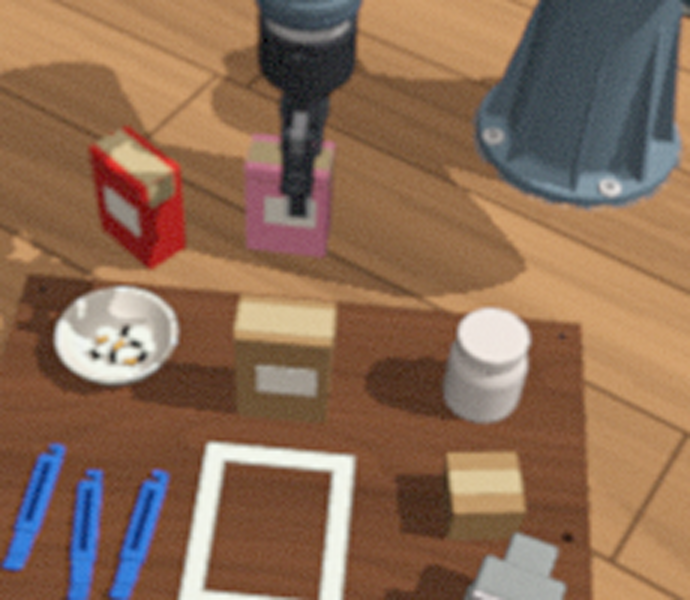

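The crop shows the gripper end-on over the pink box's image, behind the carton and well clear of it. I'll get the finger's front profile from the depth image.

```bash
python3 - <<'E'
from h import *
s=arm.read_state();T=s['tcp_pos'];a=np.radians(28.05);e=np.array([np.cos(a),np.sin(a)]);l=np.array([-e[1],e[0]])
for n in('scene','top'):
    c=cam(n);p,_=depthpts(c,np.ones((400,640),bool))
    d=p[:,:2]-T[:2];x=d@e*1000;y=d@l*1000;z=(p[:,2]-T[2])*1000
    for z0 in range(-5,140,8):
        k=(z>=z0)&(z<z0+8)&(abs(y)<60)&(x>-70)&(x<110)
        if k.sum()>3: print(n,z0,k.sum(),np.percentile(x[k],[5,50,95]).round(),np.percentile(y[k],[5,95]).round())
C=np.array([.4989,-.0546]);B=np.array([.6201,.0126])
print('carton rel tcp',(C-T[:2])@e,(C-T[:2])@l,'rel bay',(C-B)@e,(C-B)@l)
E
```

```text
scene 11 7 [48. 49. 50.] [-8.  7.]
scene 19 20 [46. 50. 55.] [-12.  10.]
scene 27 21 [47. 54. 58.] [-12.   8.]
scene 35 20 [48. 55. 57.] [-10.   9.]
scene 59 27 [50. 70. 74.] [-12.  11.]
scene 67 49 [56. 70. 74.] [-12.  10.]
scene 75 33 [-25.  42.  73.] [-15.  15.]
scene 83 42 [27. 69. 73.] [-12.  14.]
scene 91 57 [20. 67. 71.] [-17.  15.]
scene 99 74 [16. 40. 70.] [-19.  16.]
scene 107 89 [13. 42. 69.] [-14.  15.]
scene 115 79 [34. 54. 67.] [-12.   9.]
scene 123 32 [22. 36. 39.] [-11.  26.]
scene 131 88 [14. 33. 37.] [-31.  31.]
scene 139 95 [ 6. 31. 37.] [-35.  33.]
top 59 5 [-69.  45.  52.] [-8. 12.]
top 75 4 [38. 41. 42.] [ 7. 14.]
top 107 6 [-66.  -7.  52.] [-7. 12.]
top 115 5 [-66. -63.  50.] [-4. 10.]
carton rel tcp 0.10401163839969088 -0.004866052357808459 rel bay -0.13856380868768373 -0.0023132059923358737
```

The profile shows that the knuckles stand 17 mm proud of the finger backs, so that face would contact high. The narrow side (±11 mm) with nearly shut fingers looks flush. I'll bring the gripper closer to the scene camera and measure its silhouette there before pushing.

Request:
{"fn": "jog_arm", "kwargs": {"motion": [[18, 12, 39, 0, 0.75], [18, 12, 39, 0, 0.75], [18, 12, 39, 0, 0.75], [18, 12, 39, 0, 0.75], [18, 12, 39, 0, 0.75], [18, 12, 39, 0, 0.75], [18, 12, 39, 0, 0.75], [18, 12, 39, 0, 0.75], [18, 12, 39, 0, 0.75], [18, 12, 39, 0, 0.75]]}}

```text
t: 2.85
tcp_pos: [0.5844, 0.0222, 0.5762]
tool_rot: [1.616, 2.691, 0.002]
ft_force: [-0.2, -0.7, 1.0]
width: 0.251
finger_force: 0.0
```

Request:
{"fn": "jog_arm", "kwargs": {"motion": [[18, 12, 39, 0, 0.75], [18, 12, 39, 0, 0.75], [0, 0, 0, 0, 0.75], [0, 0, 0, 0, 0.75]]}}

```text
t: 3.25
tcp_pos: [0.6207, 0.0454, 0.6515]
tool_rot: [1.616, 2.691, 0.002]
ft_force: [-0.1, 0.6, -0.8]
width: 0.251
finger_force: 0.0
```

```bash
python3 - <<'E'
from h import *
from scipy.spatial.transform import Rotation as Ro
s=arm.read_state();T=s['tcp_pos'];R=Ro.from_rotvec(s['tool_rot']).as_matrix()
print(s['t'],T,s['width'],R[:,1].round(4),R[:,2].round(4))
c=cam('scene');p,uv=depthpts(c,np.ones((400,640),bool))
q=(p-T)@R*1000; q[:,2]*=-1   # tool x, tool y, height above tcp
for z0 in range(-12,160,6):
    k=(q[:,2]>=z0)&(q[:,2]<z0+6)&(abs(q[:,0])<60)&(abs(q[:,1])<90)
    if k.sum()>3: print(z0,k.sum(),'x',np.percentile(q[k,0],[2,98]).round(1),'y',np.percentile(q[k,1],[2,50,98]).round())
k=(np.abs(q[:,:2])<70).all(1)&(q[:,2]>-15)&(q[:,2]<150);u0,v0=uv[k].min(0)-10;u1,v1=uv[k].max(0)+10
u0=max(u0,0);v0=max(v0,0);print(u0,v0,u1,v1)
a=c['color'][v0:v1,u0:u1];f=min(700/a.shape[1],590/a.shape[0]);cv2.imwrite('pics/s2.png',cv2.resize(a,None,fx=f,fy=f,interpolation=2)[:,:,::-1])
w=cam('wrist');cv2.imwrite('pics/w2.png',w['color'][:,:,::-1]);print('wristcam',((-np.array(w['R']).T@w['t'])-T)@R)
E
```

```text
3.25 [0.6207049  0.04536576 0.65145866] 0.2505561833618504 [0.8825 0.4702 0.0022] [ 2.7e-03 -4.0e-04 -1.0e+00]Traceback (most recent call last):
  File "<stdin>", line 10, in <module>
    return umr_minimum(a, axis, None, out, keepdims, initial, where)
ValueError: zero-size array to reduction operation minimum which has no identity
```

```bash
cat > sil.py <<'E'
from h import *
from scipy.spatial.transform import Rotation as Ro
s=arm.read_state();T=s['tcp_pos'];R=Ro.from_rotvec(s['tool_rot']).as_matrix()
print(s['t'],T,s['width'],R[:,1].round(4),R[:,2].round(4))
c=cam('scene')
for k in range(9):
    for r in(0,.04,.08):
        P=T+np.array([-.62/5*r/.04*.4,-.0*r,-.04*k]);out=[]
        for h in(0,.11):
            q=c['R']@(P+[0,0,h])+c['t'];out+=list((c['f']*q[:2]/q[2]+[c['cx'],c['cy']]).round())+[q[2].round(2)]
        print(P.round(2),out)
w=cam('wrist');cv2.imwrite('pics/w2.png',w['color'][:,:,::-1]);print('wristcam',((-np.array(w['R']).T@w['t'])-T)@R)
E
python3 sil.py
```

```text
3.3 [0.62022672 0.0449378  0.65002244] 0.24862030785650557 [ 8.829e-01  4.695e-01 -3.000e-04] [-3.e-04 -1.e-04 -1.e+00]
[0.62 0.04 0.65] [np.float64(329.0), np.float64(-8.0), np.float64(0.5), np.float64(333.0), np.float64(-117.0), np.float64(0.41)]
[0.57 0.04 0.65] [np.float64(350.0), np.float64(-24.0), np.float64(0.52), np.float64(358.0), np.float64(-130.0), np.float64(0.43)]
[0.52 0.04 0.65] [np.float64(369.0), np.float64(-39.0), np.float64(0.55), np.float64(380.0), np.float64(-142.0), np.float64(0.46)]
[0.62 0.04 0.61] [np.float64(327.0), np.float64(23.0), np.float64(0.53), np.float64(331.0), np.float64(-72.0), np.float64(0.44)]
[0.57 0.04 0.61] [np.float64(347.0), np.float64(6.0), np.float64(0.55), np.float64(355.0), np.float64(-87.0), np.float64(0.46)]
[0.52 0.04 0.61] [np.float64(366.0), np.float64(-9.0), np.float64(0.58), np.float64(376.0), np.float64(-100.0), np.float64(0.49)]
[0.62 0.04 0.57] [np.float64(326.0), np.float64(49.0), np.float64(0.56), np.float64(330.0), np.float64(-33.0), np.float64(0.47)]
[0.57 0.04 0.57] [np.float64(345.0), np.float64(33.0), np.float64(0.59), 
[... 1847 characters left out ...]
0.64)]
[0.57 0.04 0.37] [np.float64(338.0), np.float64(131.0), np.float64(0.75), np.float64(341.0), np.float64(83.0), np.float64(0.66)]
[0.52 0.04 0.37] [np.float64(351.0), np.float64(116.0), np.float64(0.77), np.float64(357.0), np.float64(68.0), np.float64(0.68)]
[0.62 0.04 0.33] [np.float64(322.0), np.float64(162.0), np.float64(0.76), np.float64(324.0), np.float64(119.0), np.float64(0.67)]
[0.57 0.04 0.33] [np.float64(336.0), np.float64(146.0), np.float64(0.78), np.float64(340.0), np.float64(102.0), np.float64(0.69)]
[0.52 0.04 0.33] [np.float64(350.0), np.float64(131.0), np.float64(0.81), np.float64(355.0), np.float64(87.0), np.float64(0.72)]
wristcam [ 0.07257987  0.00051259 -0.14310449]
```

View pics/w2.png

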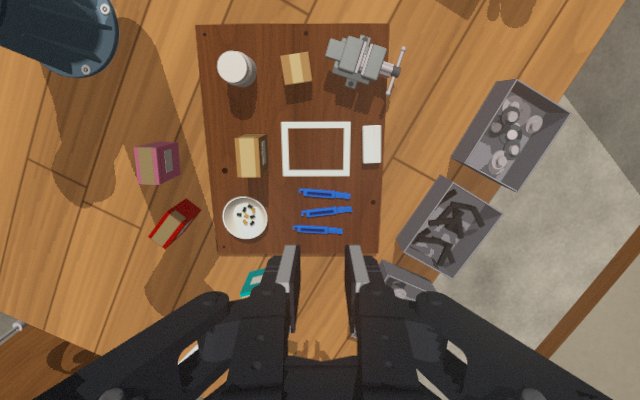

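The wrist picture shows the pads at about (288,270) and (360,270) with the dark links above them. Wrist depth gives the +x face profile of the gripper directly.

```bash
python3 - <<'E'
from h import *
from scipy.spatial.transform import Rotation as Ro
s=arm.read_state();T=s['tcp_pos'];R=Ro.from_rotvec(s['tool_rot']).as_matrix()
c=cam('wrist');p,uv=depthpts(c,np.ones((400,640),bool));q=(p-T)@R*1000;q[:,2]*=-1
for z0 in range(-6,150,6):
    for y0,y1 in((-45,-12),(-12,12),(12,45),(45,80)):
        k=(q[:,2]>=z0)&(q[:,2]<z0+6)&(q[:,0]<60)&(q[:,1]>=y0)&(q[:,1]<y1)
        if k.sum()>8: print(z0,(y0,y1),k.sum(),'x',np.percentile(q[k,0],[2,50,98]).round(1),'y',np.percentile(q[k,1],[2,98]).round())
E
```

```text
0 (-45, -12) 10 x [10.1 10.5 10.8] y [-16. -12.]
0 (-12, 12) 72 x [-6.8  1.4 10.7] y [-11.  12.]
0 (12, 45) 16 x [10.1 10.4 10.9] y [12. 18.]
6 (-45, -12) 97 x [ 6.1 10.3 11.1] y [-22. -12.]
6 (-12, 12) 110 x [-10.4   5.8  11.1] y [-12.  12.]
6 (12, 45) 120 x [ 6.2 10.5 11.1] y [12. 24.]
12 (-45, -12) 146 x [ 6.1  6.9 11.2] y [-23. -12.]
12 (-12, 12) 136 x [-10.5   3.8  10.9] y [-12.  12.]
12 (12, 45) 171 x [ 6.1  7.4 11.2] y [12. 25.]
18 (-45, -12) 164 x [ 6.   6.9 11.2] y [-23. -12.]
18 (-12, 12) 142 x [-10.7   3.5  11. ] y [-12.  12.]
18 (12, 45) 195 x [ 6.1 10.  11.2] y [12. 25.]
24 (-45, -12) 180 x [ 6.1  6.9 11.2] y [-23. -12.]
24 (-12, 12) 175 x [-10.2   3.1  11.1] y [-12.  12.]
24 (12, 45) 202 x [ 6.1  7.2 11.3] y [12. 25.]
30 (-45, -12) 117 x [ 6.5 10.5 11.2] y [-23. -12.]
30 (-12, 12) 203 x [-10.1   5.4  11.2] y [-12.  12.]
30 (12, 45) 157 x [ 6.8 10.6 11.2] y [12. 25.]
36 (-45, -12) 112 x [ 6.5 10.7 12.2] y [-25. -12.]
36 (-12, 12) 454 x [-10.6   1.7  10.9] y [-12.  12.]
36 (12, 45) 319 x [-10.7   7.   12.3] y [12. 22.]
42 (-45, -12) 516 x [ 6.3 11.8 13.8] y [-37. -12.]
42
[... 1083 characters left out ...]
] y [-45. -12.]
78 (-12, 12) 1890 x [ 9.8 11.  17.6] y [-12.  12.]
78 (12, 45) 1092 x [ 1.1 16.6 17.7] y [12. 45.]
78 (45, 80) 1663 x [ 1.6 11.4 12.7] y [45. 60.]
84 (-45, -12) 934 x [ 9.3 16.6 17.7] y [-45. -12.]
84 (-12, 12) 1890 x [10.  11.4 17.6] y [-12.  12.]
84 (12, 45) 1004 x [ 9.6 16.8 17.7] y [12. 27.]
84 (45, 80) 1579 x [ 8.2 11.8 12.9] y [46. 63.]
90 (-45, -12) 541 x [16.4 18.5 19.8] y [-19. -12.]
90 (-12, 12) 631 x [16.2 18.9 20.1] y [-12.  12.]
90 (12, 45) 649 x [16.5 18.5 19.9] y [12. 21.]
90 (45, 80) 179 x [11.5 12.3 13.6] y [46. 64.]
96 (-45, -12) 33 x [19.4 19.9 20.7] y [-18. -13.]
96 (-12, 12) 46 x [19.5 19.9 20.7] y [-12.  12.]
96 (12, 45) 39 x [19.4 19.8 20.6] y [12. 20.]
```

No vertical face is flush: the tip is at 11 mm, the knuckle at 13.8 and the body at 17.5. So the push will hold the carton leaning by about 0.1 rad, with the tips low on its rear face. That is well below the 25° fall angle. Sliding is stable there, because the needed effective push height of 25–38 mm lies between the tip and body contacts. It should settle upright when I back off. Moving to the standoff behind it.

Request:
{"fn": "jog_arm", "kwargs": {"motion": [[-18.7, -13.5, -30, -8.5, 0.75], [-18.7, -13.5, -30, -8.5, 0.75], [-18.7, -13.5, -30, -8.5, 0.75], [-18.7, -13.5, -30, -8.5, 0.75], [-18.7, -13.5, -30, -8.5, 0.75], [-18.7, -13.5, -30, -8.5, 0.75], [-18.7, -13.5, -30, -8.5, 0.75], [-18.7, -13.5, -30, -8.5, 0.75], [-18.7, -13.5, -30, -8.5, 0.75], [-18.7, -13.5, -30, -8.5, 0.75]]}}

```text
t: 4.45
tcp_pos: [0.4311, -0.0908, 0.3481]
tool_rot: [-3.015, -0.88, 0.001]
ft_force: [1.2, 0.4, 0.4]
width: 0.252
finger_force: 0.0
```

Request:
{"fn": "jog_arm", "kwargs": {"motion": [[0, 0, -42, -5, 0.75], [0, 0, -42, 0, 0.75], [0, 0, -42, 0, 0.75], [0, 0, -42, 0, 0.75], [0, 0, -42, 0, 0.75], [0, 0, 0, 0, 0.75], [0, 0, 0, 0, 0.75]]}}

```text
t: 5.15
tcp_pos: [0.4325, -0.0906, 0.1404]
tool_rot: [-3.048, -0.757, 0.002]
ft_force: [0.5, -0.8, 0.2]
width: 0.248
finger_force: 0.0
```

```bash
cat > st.py <<'E'
from h import *
from scipy.spatial.transform import Rotation as Ro
a=np.radians(28.06);e=np.array([np.cos(a),np.sin(a)]);l=np.array([-e[1],e[0]]);B=np.array([.6201,.0126])
s=arm.read_state();T=s['tcp_pos'];R=Ro.from_rotvec(s['tool_rot']).as_matrix()
def bf(P): d=np.asarray(P)[...,:2]-B; return np.stack([d@e,d@l],-1)*1000
print('t',s['t'],'T',T.round(4),'bay',bf(T).round(1),'xaz',np.degrees(np.arctan2(R[1,0],R[0,0])).round(2),'j',np.round(s['joint_pos'],2),'f',s['ft_force'].round(1),s['width'])
E
python3 st.py
```

```text
t 5.15 T [ 0.4325 -0.0906  0.1404] bay [-214.1   -2.8] xaz 27.9 j [-0.48 -0.01  2.01  0.    1.14  0.61] f [ 0.5 -0.8  0.2] 0.24845973607187744
```

Request:
{"fn": "jog_arm", "kwargs": {"motion": [[0, 0, -35, 0, 0.75], [0, 0, -35, 0, 0.75], [0, 0, -34, 0, 0.75], [7, 3.7, 0, 0, 0.75], [7, 3.7, 0, 0, 0.75], [7, 3.7, 0, 0, 0.75], [1.8, 0.94, 0, 0, 0.75], [1.8, 0.94, 0, 0, 0.75], [1.8, 0.94, 0, 0, 0.75], [1.8, 0.94, 0, 0, 0.75]]}}

```text
t: 6.15
tcp_pos: [0.4619, -0.0761, 0.0365]
tool_rot: [3.049, 0.758, 0.0]
ft_force: [-0.7, -0.8, 0.6]
width: 0.252
finger_force: 0.0
```

Request:
{"fn": "jog_arm", "kwargs": {"motion": [[1.8, 0.94, 0, 0, 0.75], [1.8, 0.94, 0, 0, 0.75], [1.8, 0.94, 0, 0, 0.75], [1.8, 0.94, 0, 0, 0.75], [1.8, 0.94, 0, 0, 0.75], [1.8, 0.94, 0, 0, 0.75], [1.8, 0.94, 0, 0, 0.75], [1.8, 0.94, 0, 0, 0.75]]}}

```text
t: 6.95
tcp_pos: [0.4762, -0.0685, 0.0361]
tool_rot: [-3.049, -0.758, 0.0]
ft_force: [-1.5, -0.5, -0.0]
width: 0.252
finger_force: 0.5
```

```bash
cat >> st.py <<'E'
import sys
c=cam('top');hsv=cv2.cvtColor(c['color'],cv2.COLOR_RGB2HSV)
for n in('scene','wrist','top'):
    c=cam(n);p,uv=depthpts(c,np.ones((400,640),bool));b=bf(p)
    hs=cv2.cvtColor(c['color'],cv2.COLOR_RGB2HSV)[uv[:,1],uv[:,0]].astype(int)
    k=(abs(b[:,1])<60)&(b[:,0]>-190)&(b[:,0]<70)&(p[:,2]>.03)&(p[:,2]<.16)&(hs[:,1]>45)&(abs(hs[:,0]-17)<8)&(hs[:,2]>70)
    q=np.c_[b[k],p[k,2]*1000]
    if len(q)<30: continue
    t=q[q[:,2]>125]
    print(n,len(q),'zmax',np.percentile(q[:,2],98).round(1))
    if len(t)>20:
        r=cv2.minAreaRect(t[:,:2].astype(np.float32));A=np.c_[t[:,:2],np.ones(len(t))];g=np.linalg.lstsq(A,t[:,2],rcond=None)[0]
        print('  top rect c',np.round(r[0],1),np.round(r[1],1),round(r[2],1),'slope x,y',g[:2].round(3))
    for z0 in(35,60,85,110):
        m=q[abs(q[:,2]-z0)<8]
        if len(m)>5: print('  front x @z',z0,np.percentile(m[:,0],[50,95]).round(1),'y',np.percentile(m[:,1],[3,97]).round(1))
E
python3 st.py
```

```text
t 6.95 T [ 0.4762 -0.0685  0.0361] bay [-165.2   -3.9] xaz 27.91 j [-0.39  0.26  1.97 -0.    0.91  0.69] f [-1.5 -0.5 -0. ] 0.2524115711551707
scene 1106 zmax 138.3
  top rect c [-133.9    8. ] [ 81.6 104.7] 4.1 slope x,y [-0.097  0.002]
  front x @z 35 [-106.8 -105.2] y [-38.   36.4]
  front x @z 60 [-104.6 -102.9] y [-39.5  38.1]
  front x @z 85 [-102.  -100.2] y [-46.   37.7]
  front x @z 110 [-99.7 -98.2] y [-40.7  39. ]
wrist 64017 zmax 137.3
  top rect c [-121.7    9.8] [ 49.9 106.4] 6.5 slope x,y [-0.1   -0.001]
  front x @z 110 [-97.3 -97.1] y [-58.6  36.4]
```

The carton leans by 0.097 rad and slides, with its foot at about -108 mm, which matches the prediction. I'll continue.

Request:
{"fn": "jog_arm", "kwargs": {"motion": [[2, 1.1, 0, 0, 0.75], [2, 1.1, 0, 0, 0.75], [2, 1.1, 0, 0, 0.75], [2, 1.1, 0, 0, 0.75], [2, 1.1, 0, 0, 0.75], [2, 1.1, 0, 0, 0.75], [2, 1.1, 0, 0, 0.75], [2, 1.1, 0, 0, 0.75], [2, 1.1, 0, 0, 0.75], [2, 1.1, 0, 0, 0.75]]}}

```text
t: 8.15
tcp_pos: [0.4963, -0.0575, 0.0362]
tool_rot: [-3.049, -0.758, 0.0]
ft_force: [-0.5, 0.2, -0.8]
width: 0.248
finger_force: 0.5
```

Request:
{"fn": "jog_arm", "kwargs": {"motion": [[2, 1.1, 0, 0, 0.75], [2, 1.1, 0, 0, 0.75], [2, 1.1, 0, 0, 0.75], [2, 1.1, 0, 0, 0.75], [2, 1.1, 0, 0, 0.75], [2, 1.1, 0, 0, 0.75], [2, 1.1, 0, 0, 0.75], [2, 1.1, 0, 0, 0.75]]}}

```text
t: 8.95
tcp_pos: [0.5123, -0.0487, 0.0362]
tool_rot: [3.049, 0.758, -0.0]
ft_force: [-1.0, -1.7, 0.1]
width: 0.253
finger_force: 0.5
```

```bash
python3 st.py
```

```text
t 8.95 T [ 0.5123 -0.0487  0.0362] bay [-124.    -3.4] xaz 27.92 j [-0.33  0.32  1.89 -0.    0.94  0.76] f [-1.  -1.7  0.1] 0.25272848675281295
scene 1132 zmax 137.9
  top rect c [-92.2  -0.8] [77.6 83.3] 1.9 slope x,y [-0.093 -0.006]
  front x @z 35 [-65.7 -64.4] y [-35.4  38.4]
  front x @z 60 [-63.1 -61.7] y [-38.9  37.1]
  front x @z 85 [-60.8 -59.4] y [-41.1  38.6]
  front x @z 110 [-58.4 -56.7] y [-39.8  40.4]
wrist 65855 zmax 137.3
  top rect c [-81.6   5.2] [47.2 97.9] 6.9 slope x,y [-0.1  0. ]
  front x @z 110 [-56.1 -55.9] y [-57.1  36.4]
```

Request:
{"fn": "jog_arm", "kwargs": {"motion": [[2, 1.06, 0, 0, 0.75], [2, 1.06, 0, 0, 0.75], [-1, -0.53, 0, 0, 0.75], [-1, -0.53, 0, 0, 0.75], [-1, -0.53, 0, 0, 0.75], [-1, -0.53, 0, 0, 0.75], [-1, -0.53, 0, 0, 0.75], [-1, -0.53, 0, 0, 0.75], [-1, -0.53, 0, 0, 0.75], [-1, -0.53, 0, 0, 0.75]]}}

```text
t: 10.15
tcp_pos: [0.508, -0.051, 0.0362]
tool_rot: [-3.049, -0.758, -0.0]
ft_force: [-0.4, -0.5, -0.4]
width: 0.254
finger_force: 0.0
```

Request:
{"fn": "jog_arm", "kwargs": {"motion": [[-1, -0.53, 0, 0, 0.75], [-1, -0.53, 0, 0, 0.75], [-1, -0.53, 0, 0, 0.75], [-1, -0.53, 0, 0, 0.75], [-3, -1.6, 0, 0, 0.75], [-5, -2.65, 0, 0, 0.75], [-8, -4.25, 0, 0, 0.75], [-8, -4.25, 0, 0, 0.75], [0, 0, 30, 0, 0.75], [0, 0, 40, 0, 0.75]]}}

```text
t: 11.15
tcp_pos: [0.4772, -0.0655, 0.1049]
tool_rot: [-3.046, -0.756, 0.007]
ft_force: [2.3, 0.0, 0.8]
width: 0.254
finger_force: 0.0
```

```bash
python3 st.py; python3 - <<'E'
from h import *
c=cam('scene');a=c['color'][100:300,180:450];cv2.imwrite('pics/s3.png',cv2.resize(a,None,fx=2.8,fy=2.8,interpolation=2)[:,:,::-1])
E
```

```text
t 11.15 T [ 0.4772 -0.0655  0.1049] bay [-162.8   -1.7] xaz 27.86 j [-0.38  0.14  1.94 -0.    1.07  0.7 ] f [2.3 0.  0.8] 0.2535174813819964
scene 1158 zmax 136.2
  top rect c [-114.4   -2.1] [110.3  81.3] 1.6 slope x,y [-0.122 -0.   ]
  front x @z 35 [-62.5 -60.8] y [-35.   36.7]
  front x @z 60 [-62.5 -60.8] y [-37.8  37.7]
  front x @z 85 [-62.7 -61.1] y [-38.9  38.6]
  front x @z 110 [-62.5 -61. ] y [-38.7  37.8]
wrist 30852 zmax 134.8
  top rect c [-114.1   -2.4] [112.5  84. ] 4.5 slope x,y [-0.021 -0.002]
  front x @z 110 [-155.3 -146.8] y [-21.1   8.6]
top 56 zmax 138.1
  top rect c [-65.4  -0.1] [16.3 81.1] 8.5 slope x,y [0.031 0.02 ]
  front x @z 35 [18.6 49.8] y [-36.7  38.8]
```

View pics/s3.png

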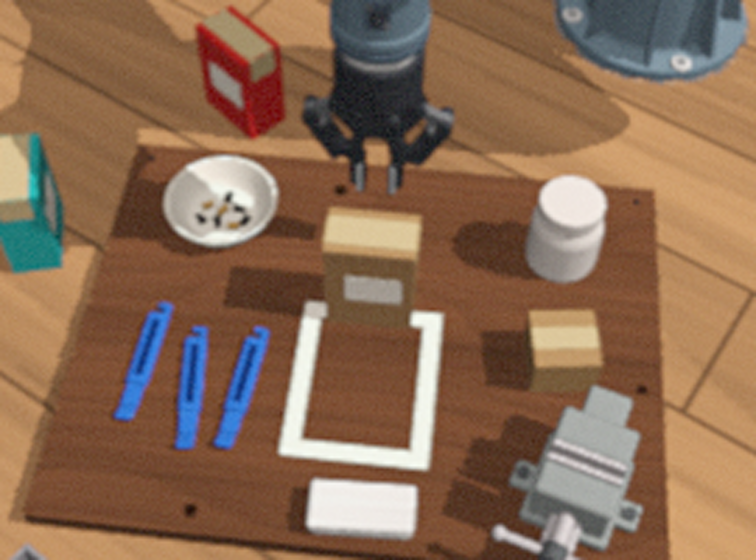

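The picture shows the carton standing upright, with its front foot at crop (370,325) over the near strip. Measured front face x is -61.5 mm, vertical and centred. Next I topple it with the tips about 95 mm above the board.

Request:
{"fn": "jog_arm", "kwargs": {"motion": [[0, 0, 12, 0, 0.75], [8, 4.25, 0, 0, 0.75], [8, 4.25, 0, 0, 0.75], [8, 4.25, 0, 0, 0.75], [8, 4.25, 0, 0, 0.75], [2.6, 1.4, 0, 0, 0.75], [2.6, 1.4, 0, 0, 0.75], [2.6, 1.4, 0, 0, 0.75], [2.6, 1.4, 0, 0, 0.75], [2.6, 1.4, 0, 0, 0.75]]}}

```text
t: 12.4
tcp_pos: [0.5252, -0.0417, 0.1182]
tool_rot: [-3.049, -0.757, 0.0]
ft_force: [-0.4, -0.3, 0.6]
width: 0.253
finger_force: 0.4
```

```bash
python3 st.py
```

```text
t 12.4 T [ 0.5252 -0.0417  0.1182] bay [-109.3   -3.3] xaz 27.9 j [-0.3   0.21  1.82  0.    1.11  0.78] f [-0.4 -0.3  0.6] 0.25348476371440326
scene 1096 zmax 139.0
  top rect c [-82.9  -1.1] [80.8 71.9] 88.7 slope x,y [-0.14 -0.  ]
  front x @z 35 [-61.2 -59.8] y [-37.   35.5]
  front x @z 60 [-58.  -56.2] y [-38.6  38.5]
  front x @z 85 [-55.  -53.7] y [-40.3  38.6]
  front x @z 110 [-51.6 -50.2] y [-39.1  38.4]
wrist 23224 zmax 138.4
  top rect c [-83.9  -0.1] [81.8 71.8] 89.8 slope x,y [-0.121 -0.001]
```

The carton is tipping cleanly at 0.13 rad and its foot hasn't moved.

Request:
{"fn": "jog_arm", "kwargs": {"motion": [[2.6, 1.4, 0, 0, 0.75], [2.6, 1.4, 0, 0, 0.75], [2.6, 1.4, 0, 0, 0.75], [2.6, 1.4, 0, 0, 0.75], [2.6, 1.4, 0, 0, 0.75], [2.6, 1.4, 0, 0, 0.75], [2.6, 1.4, 0, 0, 0.75], [2.6, 1.4, 0, 0, 0.75], [2.6, 1.4, 0, 0, 0.75], [2.6, 1.4, 0, 0, 0.75]]}}

```text
t: 13.6
tcp_pos: [0.5514, -0.0276, 0.1182]
tool_rot: [-3.049, -0.758, -0.0]
ft_force: [0.4, -0.3, -0.1]
width: 0.252
finger_force: 0.0
```

Request:
{"fn": "jog_arm", "kwargs": {"motion": [[2.6, 1.4, 0, 0, 0.75], [2.6, 1.4, 0, 0, 0.75], [0, 0, 0, 0, 0.75], [0, 0, 0, 0, 0.75], [0, 0, 0, 0, 0.75], [0, 0, 20, 0, 0.75], [-10, -5, 40, 0, 0.75], [-20, -10, 40, 0, 0.75], [-20, -10, 0, 0, 0.75], [0, 0, 0, 0, 0.75]]}}

```text
t: 14.6
tcp_pos: [0.5055, -0.0509, 0.2196]
tool_rot: [3.048, 0.755, 0.003]
ft_force: [0.6, 0.6, 0.1]
width: 0.246
finger_force: 0.0
```

```bash
python3 st.py; python3 - <<'E'
from h import *
c=cam('scene');a=c['color'][100:300,180:450];cv2.imwrite('pics/s4.png',cv2.resize(a,None,fx=2.8,fy=2.8,interpolation=2)[:,:,::-1])
E
```

```text
t 14.6 T [ 0.5055 -0.0509  0.2196] bay [-131.    -2.1] xaz 27.84 j [-0.33  0.04  1.79 -0.    1.31  0.75] f [0.6 0.6 0.1] 0.24579650202830103
scene 1281 zmax 73.4
  front x @z 35 [49.2 50.5] y [-39.1  38.7]
  front x @z 60 [48.4 50.4] y [-38.9  38.6]
wrist 7789 zmax 72.7
top 292 zmax 76.3
  front x @z 60 [37.1 49.7] y [-36.6  38.2]
```

View pics/s4.png

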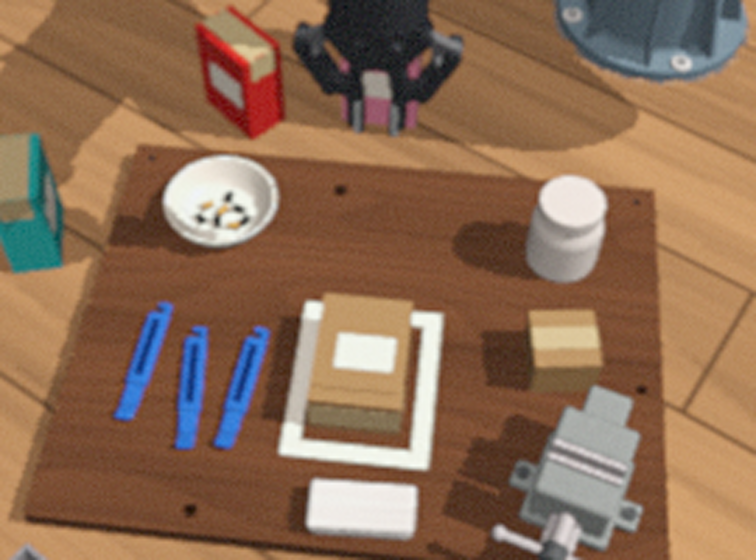

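The carton lies flat inside the tape at crop (360,365), spanning about -60 to +50 mm along x and ±39 mm along y. Nothing else moved and the gripper is clear.

```bash
python3 -c "
from cell import arm
print(arm.sign_off())"
```

```text
the job is handed in; nothing more can be done
None
```

The carton was slid upright onto the near strip, then toppled, and it lies flat inside the tape rectangle, about 20 mm or more inside every outer edge; nothing else was seen to move, and the job is handed in (no verdict was returned).

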